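# Switch off the plate shaker and hold its plate up on the cam lift

## Task

Switch the plate shaker off at its yellow-faced isolator by turning the red handle anticlockwise all the way to the off position. Then swing the shaker's red-gripped cam lever up until it stands upright, where the cam lifts the red microplate to its highest point, and finish while still holding the lever there, because it springs back when let go. Do not lift the lever before the isolator is off, do not touch the plate, and leave the vials, the trough and the marker alone.

Things in the scene. Friction and masses are not known exactly. Their poses are not given: they have to be found in the camera images.
- shaker: white bench shaker with a blue band, fixed to the table, 108 x 151 mm in plan, 83 mm high; origin at the centre of its underside, x axis to its back, y to its left, z up. The microplate lies sunk in a nest in its top. The cam lever is on its right (-y) side and reaches out to 174 mm in -y.
- nest_rim (a point): centre of the shaker's top, at the height of the rim of the nest (83 mm above the table)
- lever_axle (a point): point on the lever's axle, 38 mm above the table, level with the middle of the lever's grip (137 mm from the shaker's centre in its -y). Axes as the shaker's: the lever turns about this y axis.
- lever_grip (a point): middle of the lever's red grip: a round sleeve 15 mm thick, 66 mm long, parallel to the axle, 110 mm from it, turning freely on its pin (pinch it from above; the hand need not turn). The lever's steel arm (12 mm thick) is 41 mm from this point toward the shaker. At rest it is in front of the axle (shaker's -x), 57 mm above the table; upright, straight above it at 148 mm.
- lever (a joint): angle of the cam lever in rad: 0 at rest (lying toward the shaker's front, -x, 10 degrees above level), growing as it swings up toward the back; at 1.40 it is upright and the lift is highest (15 mm); past that the lift falls again, stop at 1.9. A spring pulls it back to 0 with about 3 to 4 N at the grip everywhere.
- plate_center (a point): middle of the loose red-framed microplate with white wells, 85 x 128 x 15 mm, half-way up; it lies free on the lift platform in the nest, 3.5 mm of play each side. At rest the platform's top is 12 mm below the rim and this point 4.5 mm below it; at the highest lift this point is 10.4 mm above the rim.
- isolator: grey isolator box with a yellow face, fixed to the table, 85 x 100 mm in plan, 50 mm high, origin at the centre of its underside; x axis toward its back. On the face a green mark shows the on position, a white mark the off position, 60 degrees anticlockwise (seen from above) from it.
- isolator_grip (a point): on the isolator handle's vertical turning axis, 77 mm above the table: middle of the red handle, a bar 52 mm long, 14 mm thick, from 56 to 88 mm above the table, on a round black disc 42 mm wide. Its x axis runs along the bar toward the pointer end (white line) and turns with the handle.
- isolator_handle (a joint): angle of the isolator handle in rad: 0 is on (bar along the box's x axis, pointer at the green mark), 1.047 is off (pointer at the white mark), growing anticlockwise seen from above. A detent (about 0.12 N m) snaps it over past the middle to the nearer end.
- amber_vial: bystander: loose brown vial with a black cap, 25 mm thick, 54 mm tall, origin under its centre
- red_vial: bystander: loose clear vial with a red cap, 21 mm thick, 50 mm tall, origin under its centre
- trough: bystander: loose small white reagent trough, 46 x 92 x 24 mm, origin under its centre
- marker: bystander: loose blue and white marker pen lying flat, 127 mm long along its y, 15 mm thick, origin under its centre
Not all that is in view belongs to the job. There is more than one size of the part that bears plate_center; the job needs the middle-sized. Leave any blue look-alike of the isolator alone.

How it is judged:
By the outcome, as a careful person would: the job done as asked, in the order asked, and still so for the second after the job is handed in, while the arm keeps its last pose, push and grip.
It also fails if it takes over 51 s, if anything falls off the work surface, if the arm or the gripper's body presses on something with over 40 N, if the wrist force passes 120 N, or if a joint passes its speed limit or range.

## Robot

A 6-joint arm with a two-finger parallel gripper is mounted at the origin on a cart in front of the work surface, level with it; the furniture and walls round the work are solid. World frame = base frame: x ahead of the robot, y to its left, z up, the work surface at z = 0. Lengths are in m, angles in rad, forces in N, time in s.
With the tool pointing down it reaches from about 0.375 to 0.975 m from the base axis. Payload 3.8 kg.
Tool frame: the origin (TCP) lies between the finger pads; the fingertips stand 17 mm ahead of it and the grasp point (between the pads) lies 2 mm behind it; z points along the fingers, y is the line along which they close (so a half turn about z gives the same grasp; the last joint's range is limited). The gripper opens to 85 mm and grips with 20 to 120 N. Pads are 22 mm wide; open, the fingers measure 114 mm over their backs; the gripper's body (76 mm by 85 mm) begins 54 mm behind the grasp point. The pads swing forward as they close: fully open they stand 13 mm farther back than shut.
Start: joints at [1.208, 0.264, 1.604, -0, 1.274, -0.037], TCP at [0.216, 0.639, 0.248] pointing down, gripper open.
Joint ranges: [-2.63, 2.63], [-0.94, 2.18], [0.31, 2.57], [-1.31, 4.45], [0, 2.66], [-2.55, 2.55]. Speed limits (rad/s): [2.57, 2.57, 3.14, 3.14, 3.14, 3.14].

## Interface

Orientations are given as a rotation vector (axis times angle).
In Python, from workcell import bot gives the robot as it stands.
- The arm moves only by the tool play_rows, never from a script. Its argument "steps" is one flat list of numbers, 4 for each row, row after row: the shift along the tool's x, y, z in m, then the turn about the tool's z in rad. A call has 1 to 10 rows; each row is the pose to reach, as a shift and turn from the pose commanded when the call began, along the tool's axes at that moment; what a row does not reach only later rows make up. A row lasts 1/8 s, in which the tool goes at most 62.5 mm and 10.7 degrees, less where a joint would pass 70% of its speed; a pose out of reach is approached as far as the arm can. A call with a gripper value outside its range is refused whole. "jaw" is the closure in counts, from 0 (fully open) to 255 (shut), set as the call begins (left out, the last holds). The fingers move at their own pace and stop on an object; "grip_force" is the grip in N (left out, the last holds). Time passes only in rows, so rows that repeat a pose let the fingers close. It gives the time, the measured TCP pose, the force, the opening and the grip force at its end, in the units of the state.
- bot.read_state(): the state, without advancing time (a new reading comes with each control period).
- bot.read_camera(name): name is "scene" or "top" or "wrist"; returns a dict with "pixels" (480x640x3 uint8, blue, green, red), "mtx" (3x3 intrinsics, pixels), "R" (3x3) and "t" (3): a world point X has camera coordinates R X + t. Camera axes: x right, y down, z forward; pixel columns grow to the right and rows downward; lengths in m; the calibration is good to about 2 mm. A picture is of the moment at which its call begins. There is no depth.
- bot.finish_job(): hands the job in; it is judged then, once.
The state is a dict: "time": time; "q": joint angles; "joint_vel": joint speeds; "joint_torque": joint torques, N m; "tool_pos": TCP position; "tcp_rot": TCP orientation; "wrist_force": force on the tool from outside, world axes, zero at the start; "torque": the same for the moment, N m; "width": opening from 0.0 (shut) to 1.0 (fully open); "grip_force": force on a finger pad.
Only numpy, scipy, OpenCV 4.12 (cv2) and the standard library are available. Lean on these libraries where they do the work, as an engineer would, in place of code of your own. Each camera call takes 0.05 s, during which the arm holds its last target. There are 200 camera calls.

## Working session

There is one attempt and no reset: what is moved stays moved. The work goes in short steps, Python scripts to look and compute and a tool call to move; the robot and the scene stay as the last step left them, time stands still between calls to the robot, and variables do not carry over. Pictures are saved under pics/ and viewed, at most 10 in all, crops included, and the job is handed in when it is done.

Besides the shell and the picture viewer there is one more tool, called after "Emit:" in YAML: its name, and indented under it one key for each argument. play_rows: Moves the arm, as the interface text tells. Its arguments: {"type":"object","properties":{"steps":{"type":"array"},"jaw":{"type":"number"},"grip_force":{"type":"number"}},"required":["steps"]}

```bash
mkdir -p pics; ls
python3 - <<'E'
from workcell import bot
import cv2,numpy as np,pickle
d={n:bot.read_camera(n) for n in("scene","top")}
pickle.dump(d,open('cams.pkl','wb'))
for n in d:
    cv2.imwrite(f'pics/{n}0.png',d[n]['pixels']); print(n,np.round(d[n]['mtx'],1).tolist(),np.round(-d[n]['R'].T@d[n]['t'],3),np.round(d[n]['R'],3).tolist())
s=bot.read_state();print(s)
E
```

```text
pics
scene [[609.7, 0.0, 329.3], [0.0, 609.7, 238.0], [0.0, 0.0, 1.0]] [-0.101 -1.354  0.71 ] [[0.9, -0.434, -0.025], [-0.189, -0.337, -0.922], [0.392, 0.835, -0.385]]
top [[607.9, 0.0, 315.2], [0.0, 607.9, 236.2], [0.0, 0.0, 1.0]] [ 0.43  -0.004  1.477] [[-0.003, -1.0, -0.005], [-0.996, 0.004, -0.09], [0.09, 0.004, -0.996]]
{'time': 0.1, 'q': array([ 1.20809729e+00,  2.64692119e-01,  1.60526980e+00, -2.10342071e-05,
        1.27371943e+00, -3.68891113e-02]), 'joint_vel': array([-1.51319938e-03, -4.50846384e-04, -4.54296873e-03,  4.43264244e-04,
       -8.39059967e-05,  2.33751878e-04]), 'joint_torque': array([ 2.56615131e-04, -5.16707540e+01, -3.68594384e+01, -6.04589513e-05,
        6.25133471e-03, -7.46045913e-06]), 'tool_pos': array([0.21582269, 0.63888343, 0.24705939]), 'tcp_rot': array([-0.50944654, -3.09960927,  0.00322151]), 'wrist_force': array([ 0.16326057, -0.34639134, -0.18271937]), 'torque': array([ 0.01721839,  0.05744603, -0.01242787]), 'grip_force': 0.0, 'width': 1.0037476912378647}
```

View pics/scene0.png

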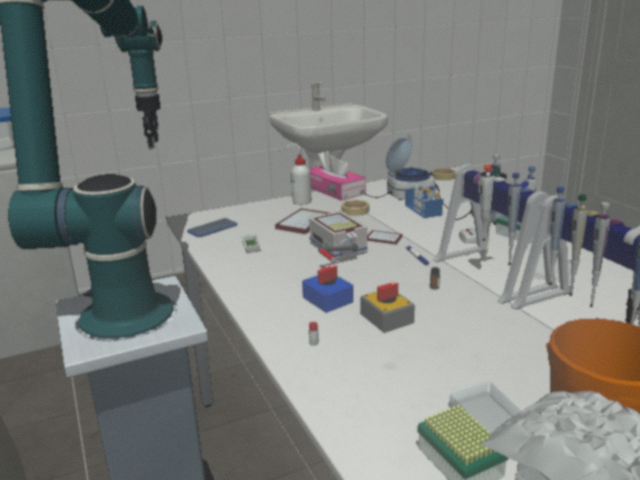

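View pics/top0.png

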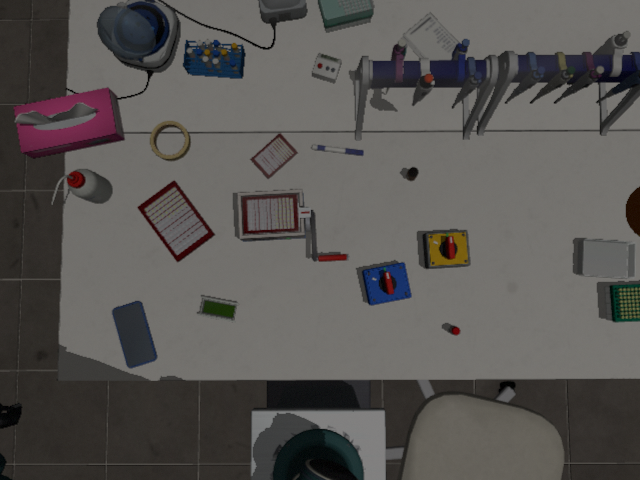

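The scene view has the yellow isolator at (387,305), the blue look-alike at (328,290) and the shaker at (338,235). The top view has the yellow isolator at (447,249), the blue one at (387,283), the shaker plate at (270,214), loose plates at (176,220) (large) and (274,155) (small), and the lever grip at (332,257).

Candidates (top view):
- **Isolator:** yellow (447,249) or blue (387,283). I choose yellow.
- **Plate:** large (176,220), small (274,155), or the middle-sized one in the shaker (270,214). I choose the one in the shaker.
- **Lever grip:** red bar (332,257). The red vial cap (455,330) is the other small red thing nearby.

```bash
cat > h.py <<'E'
import cv2,numpy as np
def red(img):
    h=cv2.cvtColor(img,cv2.COLOR_BGR2HSV)
    return (((h[...,0]<6)|(h[...,0]>172))&(h[...,1]>150)&(h[...,2]>70)).astype(np.uint8)
def yel(img):
    h=cv2.cvtColor(img,cv2.COLOR_BGR2HSV)
    return ((h[...,0]>15)&(h[...,0]<35)&(h[...,1]>130)&(h[...,2]>70)).astype(np.uint8)
def blobs(m,roi,amin=12):
    x0,y0,x1,y1=roi;k=np.zeros_like(m);k[y0:y1,x0:x1]=m[y0:y1,x0:x1]
    n,l,s,c=cv2.connectedComponentsWithStats(k)
    return [(c[i],s[i].tolist(),np.argwhere(l==i)[:,::-1]) for i in range(1,n) if s[i][4]>=amin]
def ray(c,p):
    d=c['R'].T@np.linalg.solve(c['mtx'],[p[0],p[1],1.]);return -c['R'].T@c['t'],d/np.linalg.norm(d)
def plane(c,p,z):
    o,d=ray(c,p);return o+d*(z-o[2])/d[2]
def tri(c1,p1,c2,p2):
    o1,d1=ray(c1,p1);o2,d2=ray(c2,p2)
    s=np.linalg.lstsq(np.stack([d1,-d2],1),o2-o1,rcond=None)[0]
    a,b=o1+s[0]*d1,o2+s[1]*d2;return (a+b)/2,np.linalg.norm(a-b)
E
python3 - <<'E'
import pickle;from h import *
d=pickle.load(open('cams.pkl','rb'));S,T=d['scene'],d['top']
rois={'top_iso':(T,(415,222,480,275)),'sc_iso':(S,(355,275,425,335)),'top_lev':(T,(300,200,360,275)),'sc_lev':(S,(300,235,375,270))}
for n,(c,r) in rois.items():
    for b in blobs(red(c['pixels']),r): print(n,b[0].round(1),b[1],[ [round(float(v),1) for v in q] if not np.isscalar(q) else round(q,1) for q in cv2.minAreaRect(b[2].astype(np.float32))])
for n in('top_iso','sc_iso'):
    c,r=rois[n];k=np.concatenate([b[2] for b in blobs(yel(c['pixels']),r)]);print(n,'yel',cv2.minAreaRect(k.astype(np.float32)))
def cr(c,r): x0,y0,x1,y1=r;return cv2.resize(c['pixels'][y0:y1,x0:x1],(400,300),interpolation=cv2.INTER_CUBIC)
im=np.vstack([np.hstack([cr(T,(415,222,475,267)),cr(S,(350,272,422,326))]),np.hstack([cr(T,(230,180,362,279)),cr(S,(296,205,384,271))])])
cv2.imwrite('pics/crop1.png',cv2.convertScaleAbs(im,alpha=1.5))
E
```

```text
top_iso [451.1 248.6] [448, 237, 7, 22, 92] [[451.2, 247.3], [21.1, 5.4], 85.2]
sc_iso [384.9 286.4] [379, 285, 12, 4, 19] [[384.6, 286.6], [1.6, 11.4], 71.6]
top_lev [331.8 257.5] [318, 255, 28, 6, 136] [[331.6, 257.5], [4.9, 27.1], 86.2]
sc_lev [326.2 253.6] [321, 250, 10, 8, 22] [[325.9, 253.0], [11.4, 2.2], 39.8]
top_iso yel ((447.8053894042969, 248.57968139648438), (31.596525192260742, 37.71627426147461), 86.18592071533203)
sc_iso yel ((386.673828125, 302.0008850097656), (40.56938934326172, 15.089570999145508), 7.431407928466797)
```

View pics/crop1.png

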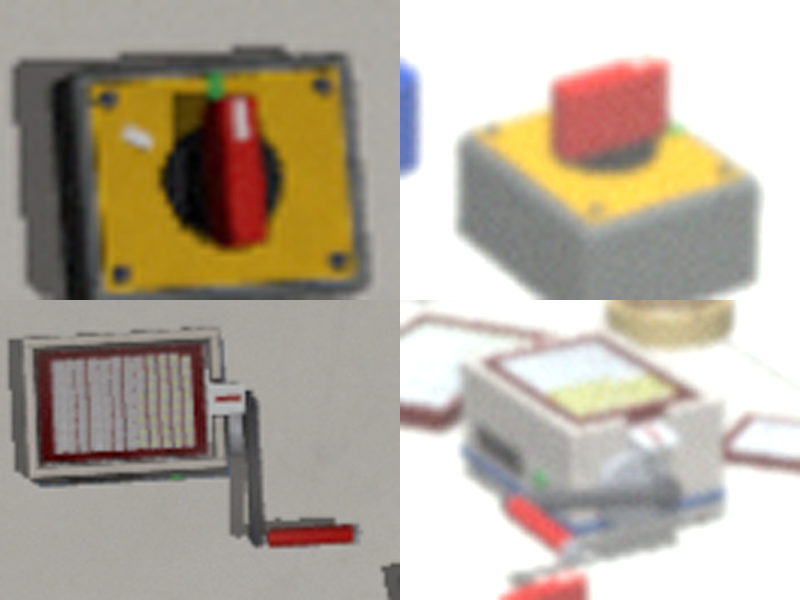

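The crop shows the yellow isolator with its red bar pointing at the green mark (on), and the white mark to its left. The shaker holds its plate, and the lever grip lies to the right front. The scene red mask was too strict, so I'll loosen it and triangulate.

Run:
```python
import pickle;from h import *
d=pickle.load(open('cams.pkl','rb'));S,T=d['scene'],d['top']
def red2(img,s,v=60):
    h=cv2.cvtColor(img,cv2.COLOR_BGR2HSV);return (((h[...,0]<9)|(h[...,0]>170))&(h[...,1]>s)&(h[...,2]>v)).astype(np.uint8)
big=lambda bl:max(bl,key=lambda b:b[1][4])
def box(p): return cv2.boxPoints(cv2.minAreaRect(p.astype(np.float32)))
# yellow face corners via quad of hull
def quad(c,r):
    k=np.concatenate([b[2] for b in blobs(yel(c['pixels']),r,3)]);h=cv2.convexHull(k.astype(np.int32))
    for e in np.linspace(.5,12,60):
        q=cv2.approxPolyDP(h,e,True)
        if len(q)==4:return q[:,0,:].astype(float)
qt,qs=quad(T,(415,222,480,275)),quad(S,(355,275,425,335))
def diag(q):
    a,b,c,e=q;M=np.stack([c-a,-(e-b)],1);return a+(c-a)*np.linalg.solve(M,b-a)[0]
print('quads',qt.tolist(),qs.tolist());print('face centre tri',tri(T,diag(qt),S,diag(qs)),plane(T,diag(qt),.05))
P=np.array([plane(T,p,.05)[:2] for p in qt]);print('top corners',P.round(3).tolist(), 'sides',np.linalg.norm(P-np.roll(P,1,0),axis=1).round(3))
for n,rt,rs in(('iso',(415,222,480,275),(373,275,405,312)),('lev',(312,245,360,275),(300,240,345,262))):
    bt=big(blobs(red2(T['pixels'],130,50),rt));bs=big(blobs(red2(S['pixels'],95),rs))
    print(n,bt[0].round(1),bt[1],bs[0].round(1),bs[1],'tri',tri(T,bt[0],S,bs[0]))
    print(box(bt[2]).round(1).tolist(),box(bs[2]).round(1).tolist())
    if n=='lev':
        pt,ps=bt[2].astype(float),bs[2].astype(float)
        def ends(p):
            b=box(p);L=[np.linalg.norm(b[1]-b[0]),np.linalg.norm(b[2]-b[1])]
            e=[(b[1]+b[2])/2,(b[3]+b[0])/2] if L[0]>L[1] else [(b[0]+b[1])/2,(b[2]+b[3])/2]
            return sorted(e,key=lambda v:v[0])
        for a,b in zip(ends(pt),ends(ps)): print('end',a,b,tri(T,a,S,b),plane(T,a,.057))
    else:
        for z in(.088,.077):
          print([plane(T,p,z)[:2].round(3).tolist() for p in box(bt[2])])
```

```text
quads [[467.0, 262.0], [431.0, 265.0], [428.0, 235.0], [464.0, 232.0]] [[407.0, 303.0], [382.0, 309.0], [367.0, 296.0], [399.0, 296.0]]
face centre tri (array([ 0.5348083 , -0.31302862,  0.04585489]), np.float64(0.012615877481763689)) [ 0.52889072 -0.30912469  0.05      ]
top corners [[0.497, -0.354], [0.49, -0.27], [0.561, -0.264], [0.568, -0.349]] sides [0.071 0.085 0.071 0.085]
iso [450.9 248.8] [448, 237, 7, 22, 109] [387.  291.1] [378, 283, 20, 18, 270] tri (array([ 0.52659286, -0.3121434 ,  0.07245466]), np.float64(0.0001928890354249025))
[[448.0, 237.0], [454.0, 237.0], [454.0, 258.0], [448.0, 258.0]] [[374.8999938964844, 287.20001220703125], [396.20001220703125, 281.1000061035156], [400.0, 294.6000061035156], [378.79998779296875, 300.6000061035156]]
[[0.553, -0.303], [0.553, -0.316], [0.504, -0.315], [0.505, -0.302]]
[[0.554, -0.305], [0.554, -0.319], [0.505, -0.318], [0.505, -0.304]]
lev [332.  257.3] [318, 254, 29, 7, 150] [325.9 253.3] [320, 248, 13, 11, 67] tri (array([ 0.507396  , -0.03684279,  0.06149447]), np.float64(0.002517543909970556))
[[317.8999938964844, 255.3000030517578], [345.8999938964844, 253.8000030517578], [346.20001220703125, 259.20001220703125], [318.1000061035156, 260.70001220703125]] [[318.70001220703125, 250.8000030517578], [321.3999938964844, 247.10000610351562], [333.0, 255.6999969482422], [330.20001220703125, 259.3999938964844]]
end [317.99997 258.     ] [320.06003 248.92001] (array([ 0.5057939 , -0.00422665,  0.06166389]), np.float64(0.00249831051971252)) [ 0.50720022 -0.00471353  0.057     ]
end [346.02762 256.52484] [331.58005 257.56003] (array([ 0.50857457, -0.06932348,  0.06199252]), np.float64(0.0034195869353932065)) [ 0.51042862 -0.07024046  0.057     ]
```

Measured and checked:
- **Isolator axis:** about (0.529, -0.311), yaw about 5°. Handle height triangulates to about 0.072, which fits.
- **Lever grip:** about (0.508, -0.037, 0.060), yaw about 2.7°, 65 mm long. This also fits.

I'll move to above the isolator.

Emit:
play_rows:
  steps: [-0.409, -0.325, 0, 1.5, -0.409, -0.325, 0, 1.5, -0.409, -0.325, 0, 1.5, -0.409, -0.325, 0, 1.5, -0.409, -0.325, 0, 1.5, -0.409, -0.325, 0, 1.5, -0.409, -0.325, 0, 1.5, -0.409, -0.325, 0, 1.5, -0.409, -0.325, 0, 1.5, -0.409, -0.325, 0, 1.5]
  jaw: 0
  grip_force: 40

```text
time: 1.35
tool_pos: [0.5, 0.199, 0.2478]
tcp_rot: [-2.489, -1.917, 0.001]
wrist_force: [0.9, 0.5, 0.3]
width: 0.998
grip_force: 0.0
```

```bash
cat > rel.py <<'E'
import sys,numpy as np
from workcell import bot
from scipy.spatial.transform import Rotation as Ro
s=bot.read_state();R=Ro.from_rotvec(s['tcp_rot']).as_matrix();psi=np.degrees(np.arctan2(R[1,1],R[0,1]))
print('t',s['time'],'pos',s['tool_pos'].round(4),'psi',psi.round(2),'F',s['wrist_force'].round(1),'q',s['q'].round(2),'w',round(s['width'],3),s['grip_force'])
a=list(map(float,sys.argv[1:]))
while len(a)>=4:
    d=np.array(a[:3])-s['tool_pos'];print('shift',(R.T@d).round(4),'turn',-np.radians((a[3]-psi+180)%360-180).round(4));a=a[4:]
E
python3 rel.py .529 -.311 .20 -85.1
```

```text
t 1.35 pos [0.5    0.199  0.2478] psi -14.8 F [0.9 0.5 0.3] q [ 0.33  0.01  1.9  -0.    1.24  0.59] w 0.998 0.0
shift [-0.4857  0.1584  0.0479] turn 1.227
```

Emit:
play_rows:
  steps: [-0.486, 0.158, 0.048, 1.227, -0.486, 0.158, 0.048, 1.227, -0.486, 0.158, 0.048, 1.227, -0.486, 0.158, 0.048, 1.227, -0.486, 0.158, 0.048, 1.227, -0.486, 0.158, 0.048, 1.227, -0.486, 0.158, 0.048, 1.227, -0.486, 0.158, 0.048, 1.227, -0.486, 0.158, 0.048, 1.227, -0.486, 0.158, 0.048, 1.227]

```text
time: 2.6
tool_pos: [0.5298, -0.3087, 0.1996]
tcp_rot: [-3.137, -0.138, 0.001]
wrist_force: [-0.1, 0.8, -0.2]
width: 0.999
grip_force: 0.0
```

```bash
python3 rel.py .529 -.311 .078 -85.1
python3 - <<'E'
from workcell import bot;import cv2,pickle
from h import *
c=bot.read_camera('wrist');pickle.dump(c,open('w1.pkl','wb'));cv2.imwrite('pics/w1.png',c['pixels'])
k=np.concatenate([b[2] for b in blobs(yel(c['pixels']),(0,0,640,480),30)]);print('yel',cv2.minAreaRect(k.astype(np.float32)))
P=np.array([plane(c,p,.05)[:2] for p in cv2.boxPoints(cv2.minAreaRect(k.astype(np.float32)))]);print(P.round(4).tolist(),P.mean(0))
for b in blobs(red(c['pixels']),(0,0,640,480),100):print(b[0],b[1],cv2.minAreaRect(b[2].astype(np.float32)),plane(c,b[0],.085))
E
```

```text
t 2.6 pos [ 0.5298 -0.3087  0.1996] psi -84.95 F [-0.1  0.8 -0.2] q [-0.57  0.18  1.79  0.    1.17  0.91] w 0.999 0.0
shift [-0.0009  0.0024  0.1216] turn 0.0027
yel ((316.5, 226.0), (104.0, 131.0), 90.0)
[[0.5608, -0.2632], [0.5685, -0.3499], [0.4951, -0.3596], [0.4869, -0.2664]] [ 0.52782231 -0.30976791]
[314.66794773 247.81245196] [304, 213, 23, 67, 1301] ((314.6214294433594, 245.96484375), (21.702648162841797, 66.54679107666016), 2.290609836578369) [ 0.52427914 -0.3090192   0.085     ]
[ 83.63436123 338.34273128] [65, 304, 36, 68, 1135] ((82.6981201171875, 335.94342041015625), (68.1308364868164, 20.05463981628418), 74.05460357666016) [ 0.44944045 -0.1643334   0.085     ]
```

View pics/w1.png

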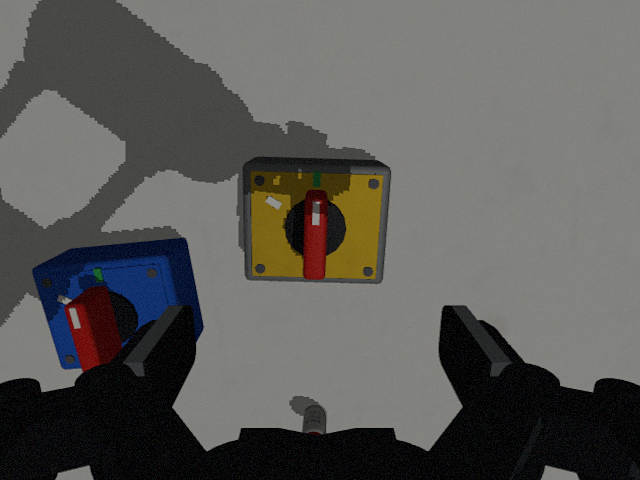

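The wrist view shows the yellow isolator centred at about (316,226), with the bar aligned between the open fingers. The blue one at (85,335) and the vial at (315,415) are clear. The two views agree on the axis, (0.528, -0.310). I'll descend and grip.

Emit:
play_rows:
  steps: [-0.001, 0.001, 0.06, 0, -0.001, 0.001, 0.09, 0, -0.001, 0.001, 0.11, 0, -0.001, 0.001, 0.121, 0, -0.001, 0.001, 0.121, 0, -0.001, 0.001, 0.121, 0]

```text
time: 3.4
tool_pos: [0.53, -0.311, 0.0808]
tcp_rot: [3.137, 0.14, 0.003]
wrist_force: [0.5, -0.6, -0.6]
width: 1.002
grip_force: 0.0
```

Emit:
play_rows:
  steps: [0, 0, 0, 0, 0, 0, 0, 0, 0, 0, 0, 0, 0, 0, 0, 0, 0, 0, 0, 0, 0, 0, 0, 0, 0, 0, 0, 0, 0, 0, 0, 0]
  jaw: 255
  grip_force: 40

```text
time: 4.4
tool_pos: [0.5284, -0.3075, 0.0796]
tcp_rot: [-3.133, -0.138, 0.002]
wrist_force: [-2.0, 10.5, 6.8]
width: 0.159
grip_force: 41.9
```

```bash
python3 rel.py
```

```text
t 4.4 pos [ 0.5284 -0.3075  0.0796] psi -84.96 F [-2.  10.5  6.8] q [-0.57  0.3   1.89  0.    0.95  0.91] w 0.159 41.8937873840332
```

Emit:
play_rows:
  steps: [0, -0.003, 0, 0, 0, -0.003, 0, -0.15, 0, -0.003, 0, -0.3, 0, -0.003, 0, -0.45, 0, -0.003, 0, -0.6, 0, -0.003, 0, -0.75, 0, -0.003, 0, -0.9, 0, -0.003, 0, -1.03, 0, -0.003, 0, -1.08, 0, -0.003, 0, -1.08]

```text
time: 5.65
tool_pos: [0.5288, -0.3079, 0.0797]
tcp_rot: [2.623, 1.728, 0.001]
wrist_force: [-0.6, -0.1, 2.9]
width: 0.16
grip_force: 52.3
```

```bash
python3 rel.py; python3 -c "
from workcell import bot;print(bot.read_state()['torque'])"
```

```text
t 5.65 pos [ 0.5288 -0.3079  0.0797] psi -23.23 F [-0.6 -0.1  2.9] q [-0.57  0.3   1.89  0.    0.95 -0.16] w 0.16 52.341363243135675
[ 0.07895572  0.23721143 -1.2042799 ]
```

The handle is against its off stop: it turned 61.7° and the stop torque shows. Release, rise and check.

Emit:
play_rows:
  steps: [0, 0, 0, 0.03, 0, 0, 0, 0.03, 0, 0, 0, 0.03, 0, 0, 0, 0.03, 0, 0, 0, 0.03, 0, 0, -0.05, 0.03, 0, 0, -0.1, 0.03, 0, 0, -0.14, 0.03, 0, 0, -0.16, 0.03, 0, 0, -0.16, 0.03]
  jaw: 0

```text
time: 6.9
tool_pos: [0.5294, -0.308, 0.2407]
tcp_rot: [2.644, 1.692, 0.002]
wrist_force: [-0.3, 0.2, -0.7]
width: 1.005
grip_force: 0.0
```

```bash
python3 rel.py .505 -.045 .2 2.7
python3 - <<'E'
from workcell import bot;import cv2
c=bot.read_camera('wrist');cv2.imwrite('pics/w2.png',c['pixels'])
E
```

```text
t 6.9 pos [ 0.5294 -0.308   0.2407] psi -24.75 F [-0.3  0.2 -0.7] q [-0.57  0.15  1.75 -0.    1.23 -0.14] w 1.005 0.0
shift [ 0.2287 -0.1324  0.0402] turn -0.4791
```

View pics/w2.png

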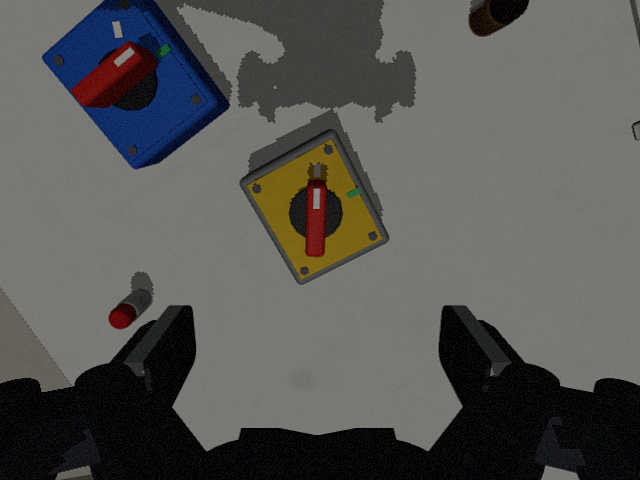

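The isolator pointer at (316,195) now aims at the white mark at (317,170), so it is off. The green mark is at (354,193). Next I'll go above the lever grip.

Emit:
play_rows:
  steps: [0.229, -0.132, 0.04, -0.479, 0.229, -0.132, 0.04, -0.479, 0.229, -0.132, 0.04, -0.479, 0.229, -0.132, 0.04, -0.479, 0.229, -0.132, 0.04, -0.479, 0.229, -0.132, 0.04, -0.479, 0.229, -0.132, 0.04, -0.479]

```text
time: 7.82
tool_pos: [0.5048, -0.0455, 0.1988]
tcp_rot: [-2.169, -2.272, 0.002]
wrist_force: [-0.1, 0.6, 0.0]
width: 1.001
grip_force: 0.0
```

```bash
python3 - <<'E'
from workcell import bot;import cv2,pickle
from h import *
c=bot.read_camera('wrist');cv2.imwrite('pics/w3.png',c['pixels'])
T=pickle.load(open('cams.pkl','rb'))['top']
for b in blobs(red(c['pixels']),(0,0,640,480),100):
    r=cv2.minAreaRect(b[2].astype(np.float32));q=cv2.boxPoints(r)
    print(b[0],b[1],r,plane(c,r[0],.06).round(4),[plane(c,p,.06)[:2].round(4).tolist() for p in q],tri(c,r[0],T,(332,257.4)))
E
python3 rel.py .508 -.045 .057 2.7
```

```text
[323.78079096 217.83785311] [314, 173, 21, 91, 1770] ((323.9999694824219, 217.99996948242188), (89.99998474121094, 19.999996185302734), 90.0) [ 0.5087 -0.0388  0.06  ] [[0.5008, -0.0097], [0.5136, -0.0091], [0.517, -0.0698], [0.5035, -0.0705]] (array([ 0.50822592, -0.03725317,  0.06656292]), np.float64(0.0005277052849923619))
[224.30038388 403.54606526] [190, 392, 76, 24, 1042] ((227.41798400878906, 403.3202819824219), (16.62076759338379, 74.45967102050781), 83.11827087402344) [ 0.4432 -0.1855  0.06  ] [[0.4147, -0.1835], [0.4702, -0.1731], [0.4718, -0.1876], [0.4156, -0.1982]] (array([ 0.49197883, -0.03081495,  0.25870677]), np.float64(0.011364554366302576))
t 7.875 pos [ 0.5049 -0.0457  0.1991] psi 2.61 F [-0.8 -0.2 -1.2] q [-0.14 -0.02  2.01 -0.    1.15 -0.18] w 1.003 0.0
shift [0.0007 0.0031 0.1421] turn -0.0016
```

View pics/w3.png

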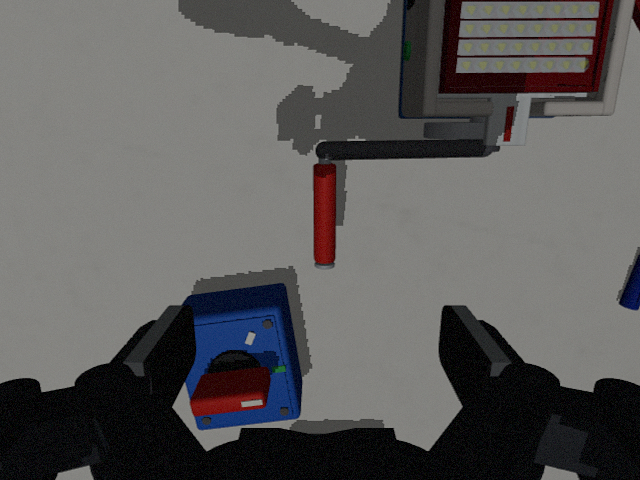

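The wrist view shows the lever grip at (324,218), between the finger lines. The steel arm is at (400,150), clear of the pads, and the blue isolator sits lower at (240,360). The grip measures (0.508, -0.038, about 0.06). I'll descend and pinch.

Emit:
play_rows:
  steps: [0.002, 0.003, 0.05, 0, 0.002, 0.003, 0.09, 0, 0.002, 0.003, 0.12, 0, 0.002, 0.003, 0.143, 0, 0.002, 0.003, 0.143, 0, 0.002, 0.003, 0.143, 0]

```text
time: 8.62
tool_pos: [0.5085, -0.0432, 0.0572]
tcp_rot: [2.169, 2.271, 0.001]
wrist_force: [0.4, -0.2, 0.1]
width: 0.999
grip_force: 0.0
```

Emit:
play_rows:
  steps: [0, 0, 0, 0, 0, 0, 0, 0, 0, 0, 0, 0, 0, 0, 0, 0, 0, 0, 0, 0, 0, 0, 0, 0, 0, 0, 0, 0, 0, 0, 0, 0]
  jaw: 255
  grip_force: 40

```text
time: 9.62
tool_pos: [0.5093, -0.0421, 0.057]
tcp_rot: [2.167, 2.271, 0.004]
wrist_force: [5.2, 0.4, -0.2]
width: 0.157
grip_force: 39.0
```

```bash
python3 rel.py
```

```text
t 9.625 pos [ 0.5093 -0.0421  0.057 ] psi 2.69 F [ 5.2  0.4 -0.2] q [-0.13  0.16  2.12  0.    0.86 -0.18] w 0.157 39.04504895210266
```

Emit:
play_rows:
  steps: [0, 0.003, -0.0075, 0, 0, 0.005, -0.015, 0, 0, 0.0075, -0.022, 0, 0, 0.0105, -0.029, 0, 0, 0.014, -0.036, 0, 0, 0.018, -0.0425, 0, 0, 0.0225, -0.0485, 0, 0, 0.0275, -0.0545, 0, 0, 0.033, -0.06, 0, 0, 0.0385, -0.065, 0]

```text
time: 10.88
tool_pos: [0.545, -0.0403, 0.1211]
tcp_rot: [-2.167, -2.271, 0.003]
wrist_force: [-0.4, 1.4, -5.1]
width: 0.158
grip_force: 39.4
```

```bash
python3 rel.py
python3 - <<'E'
from workcell import bot;import numpy as np
print(bot.read_state()['torque'].round(2))
E
```

```text
t 10.875 pos [ 0.545  -0.0403  0.1211] psi 2.7 F [-0.4  1.4 -5.1] q [-0.12  0.14  2.   -0.    1.   -0.17] w 0.158 39.36491310596466
[0.16 0.12 0.08]
```

Emit:
play_rows:
  steps: [0, 0.006, -0.0047, 0, 0, 0.0124, -0.009, 0, 0, 0.019, -0.0128, 0, 0, 0.026, -0.0162, 0, 0, 0.033, -0.019, 0, 0, 0.0405, -0.0214, 0, 0, 0.048, -0.0233, 0, 0, 0.0555, -0.0246, 0, 0, 0.063, -0.0254, 0, 0, 0.0707, -0.0257, 0]

```text
time: 12.12
tool_pos: [0.6181, -0.0368, 0.1484]
tcp_rot: [2.168, 2.272, 0.003]
wrist_force: [-3.5, 2.7, 3.9]
width: 0.16
grip_force: 40.3
```

Emit:
play_rows:
  steps: [0, 0, 0, 0, 0, 0, 0, 0, 0, 0, 0, 0]

```text
time: 12.5
tool_pos: [0.6176, -0.0368, 0.1483]
tcp_rot: [2.168, 2.272, 0.003]
wrist_force: [-3.1, 2.7, 6.3]
width: 0.16
grip_force: 40.6
```

```bash
python3 rel.py
python3 - <<'E'
from workcell import bot;import cv2,numpy as np
s=bot.read_camera('scene')['pixels'];t=bot.read_camera('top')['pixels']
f=lambda i,x0,y0,w,h:cv2.resize(i[y0:y0+h,x0:x0+w],(400,400),interpolation=cv2.INTER_CUBIC)
cv2.imwrite('pics/f1.png',cv2.convertScaleAbs(np.hstack([f(s,290,180,110,110),f(t,225,150,140,140)]),alpha=1.4))
E
```

```text
t 12.5 pos [ 0.6176 -0.0368  0.1483] psi 2.69 F [-3.1  2.7  6.3] q [-0.1   0.24  1.83  0.    1.07 -0.15] w 0.16 40.56308716535568
```

View pics/f1.png

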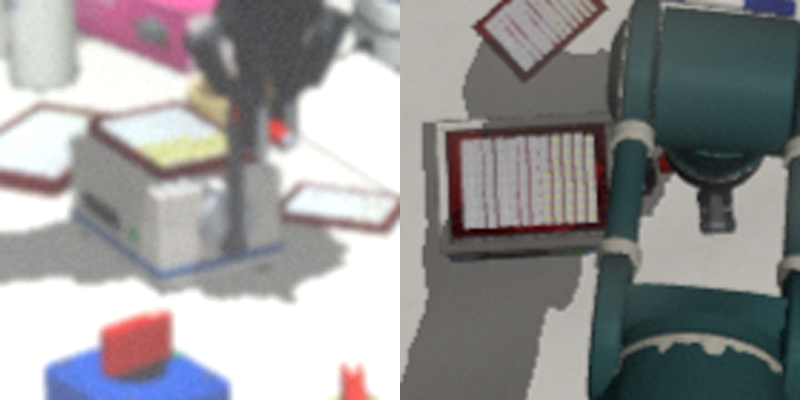

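The lever stands upright at about (235,180) in the left crop, and the plate is raised above the rim and level. The travel of 0.1084 m matches the 0.1083 m needed, and forces are small.

```bash
python3 -c "
from workcell import bot;print(bot.finish_job())"
```

```text
the job is handed in; nothing more can be done
None
```

I turned the yellow isolator to off, then raised the cam lever upright, lifting the plate, and handed the job in at about 12.6 s with the gripper still holding the lever; no verdict was returned.

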